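# Screw down the scale stand's levelling foot

### The arm

A 6-joint arm with a two-finger parallel gripper is mounted at the origin on a cart in front of the work surface, level with it; the furniture and walls round the work are solid. World frame = base frame: x ahead of the robot, y to its left, z up, the work surface at z = 0. Lengths are in m, angles in rad, forces in N, time in s.
With the tool pointing down it reaches from about 0.35 to 0.975 m from the base axis. Payload 17.4 kg.
Tool frame: the origin (TCP) lies between the finger pads; the fingertips stand 11 mm ahead of it and the grasp point (between the pads) lies 8 mm behind it (ctrl.nose_length is the distance from the TCP to the fingertips, in m); z points along the fingers, y is the line along which they close (so a half turn about z gives the same grasp; the last joint's range is limited). The gripper opens to 85 mm and grips with 20 to 120 N. Pads are 22 mm wide; open, the fingers measure 114 mm over their backs; the gripper's body (76 mm by 85 mm) begins 54 mm behind the grasp point. The pads swing forward as they close: fully open they stand 13 mm farther back than shut.
Start: joints at [-1.159, 0.116, 1.442, -0, 1.584, -0.038], TCP at [0.293, -0.608, 0.242] pointing down, gripper open.
Joint ranges: [-2.83, 2.83], [-0.83, 2.19], [0.07, 2.5], [-1.14, 4.28], [0.01, 3], [-2.97, 2.97]. Speed limits (rad/s): [1.89, 1.89, 2.22, 3.14, 3.14, 3.14].

### API

Orientations are given as a 3x3 rotation matrix whose columns are the frame's x, y, z axes.
In Python, from rig import ctrl gives the robot as it stands.
- The arm moves only by the shell command python3 -m creep 'ROWS' [FORCE]. ROWS is JSON, a list of rows, each a list of 5 numbers: the shift along the tool's x, y, z normalised to -1 to 1, where 1 is 20 mm, then the turn about the tool's z normalised to -1 to 1, where 1 is 6 degrees, then the opening, from -1 (shut) to 1 (fully open), so that 0 is half open. In form: [[tx, ty, tz, spin, grip], ...]. A call has 1 to 20 rows; each row shifts and turns the commanded pose from where the row before left it, along the tool's axes as they then stand; what a row does not reach is not made up. A row lasts 1/10 s, in which the tool goes at most 50 mm and 8.59 degrees, less where a joint would pass 70% of its speed; a pose out of reach is approached as far as the arm can. A call with a number of a shift or a turn outside -1 to 1 is refused whole. A call with a gripper value outside its range is refused whole. The fingers move at their own pace and stop on an object; FORCE is the grip in N (left out, the last holds). Time passes only in rows, so rows that do not move let the fingers close. It gives the time, the measured TCP pose, the force, the opening and the grip force at its end, in the units of the state.
- ctrl.get_obs(): the state, without advancing time (a new reading comes with each control period).
- ctrl.read_camera(name): name is "scene" or "side" or "wrist"; returns a dict with "image" (400x640x3 uint8, red, green, blue), "depth" (400x640 float32, m along the optical axis (not along the pixel's ray), 0 where there is no reading), "fx", "fy", "cx", "cy" (pixels), "R" (3x3) and "t" (3): a world point X has camera coordinates R X + t; the wrist camera has in their place "mount" (4x4, takes a point from camera to tool coordinates, whose origin is the TCP and whose axes are the flange's). Camera axes: x right, y down, z forward; pixel columns grow to the right and rows downward; lengths in m; the calibration is good to about 2 mm. A picture is of the moment at which its call begins: read the wrist's pose just before it.
- ctrl.sign_off(): hands the job in; it is judged then, once.
Trained networks look in a picture, given as the dict that the camera call returned (one of the last four; its "shot" number tells which), for a name from the list of things; names that differ only in an ending like _2 or _b are one class to them, and where a whole thing is asked for, a point or a joint stands for the part that bears it (a point fixed in the world has none). Each returns a list of dicts, best first, with "score" (0 to 1); they miss things now and then, are a little off and sometimes report something else, mostly with a low value. They report only what shows in the picture. A call takes as long as a camera call.
- ctrl.look_for(picture, thing): "extent" ([left, top, right, bottom] in pixels, round what is visible of it).
The state is a dict: "time_s": time; "joint_pos": joint angles; "qvel": joint speeds; "tau": joint torques, N m; "eef_pos": TCP position; "tool_rot": TCP orientation; "contact_force": force on the tool from outside, world axes, zero at the start; "torque": the same for the moment, N m; "finger_gap": finger opening in m; "finger_force": force on a finger pad.
Only numpy, scipy, OpenCV 4.12 (cv2) and the standard library are available. Lean on these libraries where they do the work, as an engineer would, in place of code of your own. Each camera call takes 0.05 s, during which the arm holds its last target. There are 200 camera calls.

### The job

The low wooden stand under the kitchen scale rests on three feet only: the levelling foot at its fourth corner hangs clear of the cork pad below it. Screw that foot down with the round knob above it until it just bears on the pad, and stop there: the stand must stay level, not be jacked up. Do not shove or tip the stand or disturb the scale and the tape measure that stand on it.

Things in the scene. Friction and masses are not known exactly. Their poses are not given: they have to be found in the camera images.
- stand: low stand, loose, 2 to 3.4 kg: pale wooden board 200 mm (x) by 340 mm (y), its top 62 mm above the worktop, on three fixed feet (at x +72, y +-145 and x -72, y -145 mm) and one levelling foot (x -72, y +145: front left seen from the robot). Origin: centre, at worktop level; x to its back, y to its left, z up. The scale stands on its right part, a tape measure at its back left
- foot: black rubber sole of the levelling foot: disc 34 mm across, 7 mm thick; rises and sinks with the screw, does not turn. Origin: centre of its underside. It starts 2 to 9 mm above a fixed 70 mm square cork pad, 3.5 to 8.5 mm thick (varies). All is stiff: a third of a mm past first touch the foot carries some weight; more than about 1 mm past it tips the stand out of level
- knob (a point): centre of the screw's round ribbed black knob: 38 mm across, 26 mm tall (13 mm above and below this point), 50 mm of air from here to the board. Knob and foot move as one: clockwise from above lowers both 10 mm a turn (1.6 mm per rad), so the hand must sink with it; light friction (0.05 N m), stays where left. When the sole meets the cork the knob sinks no more and pushes up
- kitchen_scale: cream dial kitchen scale, 128 x 190 mm and 227 mm tall, 1.15 kg, loose on the right part of the stand. Origin: centre of its underside, z up. Leave it alone
- tape_measure: small round pale tape measure, 54 x 63 mm, 24 mm tall, loose on the stand's back left corner. Origin: centre of its underside. Leave it alone

How it is judged:
At the end, for the whole second after the job is handed in: the levelling foot bears on the pad with more than 0.4 N, the stand is at rest on the worktop and level within 0.005 rad (0.3 degree) (contact force between foot and anything else above 0.4 N and angle between stand's own z axis and vertical below 0.005 rad and linear speed of stand below 0.01 m/s and height (world z) of stand below 0.003 m); the robot touches nothing.
It fails at once if the stand is shoved more than 25 mm (distance of stand from where it was at the start of the episode above 0.025 m).
It fails at once if the stand is tipped by more than 0.04 rad (angle between stand's own z axis and vertical above 0.04 rad).
It fails at once if the scale is moved more than 25 mm (distance of kitchen_scale from where it was at the start of the episode above 0.025 m).
It fails at once if the tape measure is moved more than 30 mm (distance of tape_measure from where it was at the start of the episode above 0.03 m).
It also fails if it takes over 67 s, if anything falls off the work surface, if the arm or the gripper's body presses on something with over 40 N, if the wrist force passes 120 N, or if a joint passes its speed limit or range.

## Working session

There is one attempt and no reset: what is moved stays moved. The work goes in short steps, Python scripts to look and compute and a shell command to move; the robot and the scene stay as the last step left them, time stands still between calls to the robot, and variables do not carry over. Pictures are saved under pics/ and viewed, at most 10 in all, crops included, and the job is handed in when it is done.

```bash
mkdir -p pics; ls; cat > h.py <<'E'
from rig import ctrl
import numpy as np, cv2
def shot(n):
    o=ctrl.get_obs(); p=ctrl.read_camera(n)
    if n=="wrist":
        M=np.eye(4);M[:3,:3]=o["tool_rot"];M[:3,3]=o["eef_pos"];p["T"]=M@np.array(p["mount"])
    else:
        R=np.array(p["R"]);T=np.eye(4);T[:3,:3]=R.T;T[:3,3]=-R.T@np.array(p["t"]);p["T"]=T
    return p
def cloud(p):
    d=p["depth"];v,u=np.indices(d.shape)
    P=np.stack([(u-p["cx"])/p["fx"]*d,(v-p["cy"])/p["fy"]*d,d],-1)
    return P@p["T"][:3,:3].T+p["T"][:3,3]
def save(p,f): cv2.imwrite("pics/"+f,p["image"][...,::-1])
E
python3 - <<'E'
from h import *
o=ctrl.get_obs();print(o["time_s"],o["eef_pos"],o["tool_rot"],o["contact_force"],o["finger_gap"])
ims=[]
for n in ("scene","side"):
    p=shot(n);save(p,n+"0.png");C=cloud(p);print(n,p["T"][:3,3])
    for t in ("knob","foot","stand","kitchen_scale","tape_measure"):
        for r in ctrl.look_for(p,t)[:2]:
            l,a,rr,b=[int(x) for x in r["extent"]];Q=C[a:b+1,l:rr+1][p["depth"][a:b+1,l:rr+1]>0]
            print(t,round(r["score"],2),[l,a,rr,b],np.median(Q,0).round(3) if len(Q) else None, C[(a+b)//2,(l+rr)//2].round(3))
E
```

```text
pics
0.0 [ 0.29340625 -0.60770281  0.24155511] [[ 9.00551398e-01  4.34749322e-01 -4.55252209e-04]
 [ 4.34749556e-01 -9.00550742e-01  1.08867019e-03]
 [ 6.33209117e-05 -1.17832416e-03 -9.99999304e-01]] [-0.50567368  0.20105155 -0.28256118] 0.08520900021260105
scene [ 0.02853297 -0.84599294  0.58364641]
knob 0.43 [281, 199, 291, 216] [ 0.472 -0.338  0.106] [ 0.468 -0.339  0.108]
stand 0.72 [283, 200, 468, 304] [ 0.493 -0.585  0.061] [ 0.305 -0.66   0.291]
kitchen_scale 0.67 [364, 109, 471, 256] [ 0.567 -0.573  0.223] [ 0.558 -0.561  0.214]
side [0.26415545 0.25567044 0.54382591]
knob 0.71 [335, 199, 356, 253] [ 0.477 -0.323  0.061] [ 0.479 -0.331  0.069]
knob 0.7 [256, 155, 376, 252] [ 0.567 -0.408  0.06 ] [ 0.569 -0.391  0.061]
foot 0.57 [332, 197, 357, 255] [ 0.479 -0.324  0.061] [ 0.478 -0.324  0.074]
stand 0.96 [255, 154, 374, 253] [ 0.57  -0.406  0.06 ] [ 0.574 -0.39   0.061]
kitchen_scale 0.67 [290, 71, 358, 186] [ 0.594 -0.467  0.197] [ 0.574 -0.441  0.214]
tape_measure 0.8 [270, 197, 296, 216] [ 0.617 -0.332  0.077] [ 0.613 -0.326  0.081]
```

```bash
python3 - <<'E'
import cv2,numpy as np
a=cv2.imread("pics/side0.png")[50:280,220:420];b=cv2.imread("pics/scene0.png")[90:320,250:490]
a=cv2.resize(a,None,fx=2,fy=2);b=cv2.resize(b,None,fx=1.66,fy=2)
cv2.imwrite("pics/both.png",np.hstack([a,b]));print(a.shape,b.shape)
from h import *
p=shot("side");C=cloud(p);im=p["image"].astype(int).sum(2)
# dark points near knob, above board
m=(abs(C[...,0]-.48)<.06)&(abs(C[...,1]+.34)<.06)&(C[...,2]>.075)&(p["depth"]>0)
Q=C[m];print(len(Q),Q.min(0),Q.max(0))
t=Q[Q[:,2]>Q[:,2].max()-.006];print("top",len(t),t.mean(0),t.min(0),t.max(0))
E
```

```text
(460, 400, 3) (460, 398, 3)
429 [ 0.46368445 -0.34839564  0.07516179] [ 0.50395194 -0.30799073  0.12621939]
top 204 [ 0.48285296 -0.3253542   0.12390735] [ 0.46432514 -0.34839564  0.12024131] [ 0.50395194 -0.30932924  0.12621939]
```

View pics/both.png

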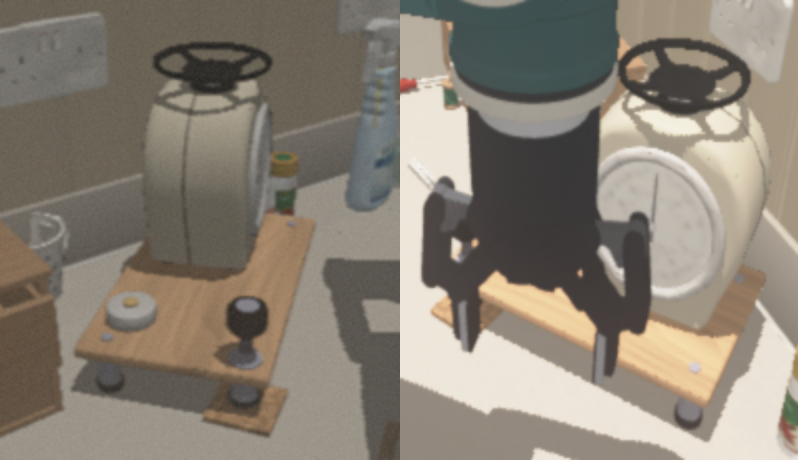

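```bash
python3 -m creep '[[0,0,-1,0,1],[0,0,-1,0,1],[0,0,-1,0,1],[0,0,-1,0,1],[0,0,-0.5,0,1],[0.98,-0.56,0,0,1],[0.98,-0.56,0,0,1],[0.98,-0.56,0,0,1],[0.98,-0.56,0,0,1],[0.98,-0.56,0,0,1],[0.98,-0.56,0,0,1],[0.98,-0.56,0,0,1],[0.98,-0.56,0,0,1],[0.98,-0.56,0,0,1],[0.98,-0.56,0,0,1],[0.98,-0.56,0,0,1],[0.98,-0.56,0,0,1],[0.98,-0.56,0,0,1],[0.98,-0.56,0,0,1],[0.98,-0.56,0,0,1]]' 20
python3 - <<'E'
from h import *
p=shot("wrist");save(p,"w1.png");print(ctrl.look_for(p,"knob")[:2],ctrl.get_obs()["joint_pos"])
C=cloud(p);d=p["depth"]
m=(abs(C[...,0]-.484)<.04)&(abs(C[...,1]+.328)<.04)&(C[...,2]>.105)&(C[...,2]<.14)&(d>0)
Q=C[m];print(len(Q),Q.min(0),Q.max(0),np.percentile(Q,[2,98],axis=0),np.median(Q,0))
E
```

```text
time_s: 2.65
eef_pos: [0.4857, -0.3264, 0.3314]
tool_rot: [[0.9, 0.436, -0.001], [0.436, -0.9, 0.001], [-0.0, -0.001, -1.0]]
contact_force: [-0.6, -0.7, -0.3]
finger_gap: 0.0857
finger_force: 0.0
[{'extent': [301.2, 157.4, 344.5, 197.8], 'score': 0.94}] [-6.33912273e-01 -8.81556669e-02  1.50500819e+00  6.24534419e-04
  1.72567428e+00  4.84143747e-01]
1315 [ 0.46483088 -0.34794805  0.10509211] [ 0.50438532 -0.30819042  0.12755377] [[ 0.46789943 -0.34485841  0.10955974]
 [ 0.50283504 -0.31020482  0.1269911 ]] [ 0.48622629 -0.32709346  0.12496193]
```

View pics/w1.png

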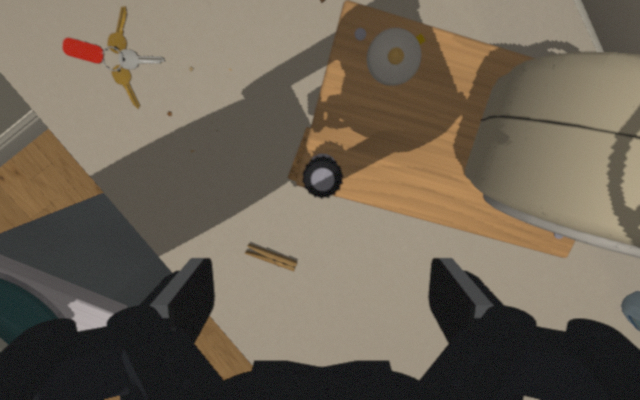

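```bash
python3 -m creep '[[0,0,0,-1,1],[0,0,0,-1,1],[0,0,0,-1,1],[0,0,0,-1,1],[0,0,0,-1,1],[0,0,0,-1,1],[0,0,0,-1,1],[0,0,0,-1,1],[0,0,0,-1,1],[0,0,0,-1,1],[0,0,0,-1,1],[0,0,0,-1,1],[0,0,0,-1,1],[0,0,0,-1,1],[0,0,0,-1,1],[0,0,0,-1,1],[0,0,0,-1,1],[0,0,0,-1,1],[0,0,0,-1,1],[0,0,0,-1,1]]'
python3 -m creep '[[0,0,0,-1,1],[0,0,0,-1,1],[0,0,0,-1,1],[0,0,0,-1,1],[0,0,0,-1,1],[0,0,0,-1,1],[0,0,0,-1,1],[0,0,0,-1,1],[0,0,0,-1,1],[0,0,0,-1,1],[0,0,0,-1,1],[0,0,0,-1,1],[0,0,0,0,1],[0,0,0,0,1]]'
python3 - <<'E'
from h import *
o=ctrl.get_obs();print(o["joint_pos"],o["eef_pos"],o["contact_force"])
p=shot("wrist");save(p,"w2.png");print(np.array(p["mount"]).round(3))
r=ctrl.look_for(p,"knob");print(r[:1])
def c(p,r,z):
    l,a,b,d=r["extent"];u,v=(l+b)/2,(a+d)/2
    w=p["T"][:3,:3]@np.array([(u-p["cx"])/p["fx"],(v-p["cy"])/p["fy"],1]);t=p["T"][:3,3]
    return t+w*(z-t[2])/w[2]
if r: print(c(p,r[0],.125))
C=cloud(p);d=p["depth"]
m=(abs(C[...,0]-.484)<.04)&(abs(C[...,1]+.328)<.04)&(C[...,2]>.119)&(C[...,2]<.14)&(d>0)
Q=C[m];print(len(Q),Q.min(0),Q.max(0),np.median(Q,0))
u,v=[],[]
(vv,uu)=np.nonzero(m);(cx,cy),rad=cv2.minEnclosingCircle(np.stack([uu,vv],1).astype(np.float32));print(cx,cy,rad,c(p,dict(extent=[cx,cy,cx,cy]),.125))
p=shot("side");C=cloud(p);m=(abs(C[...,0]-.484)<.04)&(abs(C[...,1]+.328)<.04)&(p["depth"]>0)
S=C[(C[...,2]>.13)&(C[...,2]<.3)&(p["depth"]>0)&(np.hypot(C[...,0]-.4845,C[...,1]+.328)<.25)]
print("nearest scale pt",S[np.argmin(np.hypot(S[:,0]-.4845,S[:,1]+.328))])
E
```

```text
time_s: 4.75
eef_pos: [0.4849, -0.3282, 0.3316]
tool_rot: [[-0.829, 0.559, -0.001], [0.559, 0.829, 0.0], [0.001, -0.0, -1.0]]
contact_force: [0.2, -0.7, 1.1]
finger_gap: 0.0853
finger_force: 0.0
time_s: 6.15
eef_pos: [0.485, -0.3284, 0.3319]
tool_rot: [[-0.792, -0.61, -0.0], [-0.61, 0.792, 0.0], [0.0, 0.0, -1.0]]
contact_force: [-0.9, 0.3, 0.1]
finger_gap: 0.0853
finger_force: 0.0
[-6.38757911e-01 -8.73878822e-02  1.50364026e+00  9.67036439e-07
  1.72579758e+00 -2.86585086e+00] [ 0.48501413 -0.32841606  0.33189847] [-0.8997111   0.33451823  0.10914312]
[[-0.001 -0.965 -0.262  0.066]
 [ 1.    -0.001 -0.     0.001]
 [-0.    -0.262  0.965 -0.131]
 [ 0.     0.     0.     1.   ]]
[{'extent': [303.4, 156.2, 342.2, 194.8], 'score': 0.73}]
[ 0.48165929 -0.32834453  0.125     ]
1239 [ 0.46381013 -0.34748409  0.11910912] [ 0.50341012 -0.30826193  0.1279006 ] [ 0.4830533  -0.32862249  0.12513884]
321.7523498535156 176.52415466308594 20.59893798828125 [ 0.4830553  -0.32853264  0.125     ]
nearest scale pt [ 0.54574849 -0.43964548  0.17536306]
```

```bash
python3 -m creep '[[0.02,0.04,0,0,1],[0,0,1,0,1],[0,0,1,0,1],[0,0,1,0,1],[0,0,1,0,1],[0,0,1,0,1],[0,0,1,0,1],[0,0,1,0,1],[0,0,1,0,1],[0,0,1,0,1],[0,0,1,0,1],[0,0,0.8,0,0.6],[0,0,0.5,0,0.4],[0,0,0,0,0.15],[0,0,0,0,0.15],[0,0,0,0,0.15]]' 20
python3 - <<'E'
from h import *
o=ctrl.get_obs();print(o["eef_pos"],o["contact_force"],o["torque"],o["finger_gap"])
p=shot("wrist");save(p,"w3.png")
p=shot("side");cv2.imwrite("pics/s3.png",cv2.resize(p["image"][130:290,260:440,::-1],None,fx=3,fy=3))
E
```

```text
time_s: 7.9
eef_pos: [0.4848, -0.3287, 0.1074]
tool_rot: [[-0.79, -0.612, 0.001], [-0.612, 0.79, -0.001], [-0.0, -0.001, -1.0]]
contact_force: [0.7, -0.3, 0.5]
finger_gap: 0.0491
finger_force: 0.0
[ 0.4847503  -0.32865093  0.10739849] [ 0.6792466  -0.27041333  0.51924391] [-0.00333705 -0.03931269 -0.03677691] 0.04914081196367622
```

View pics/w3.png

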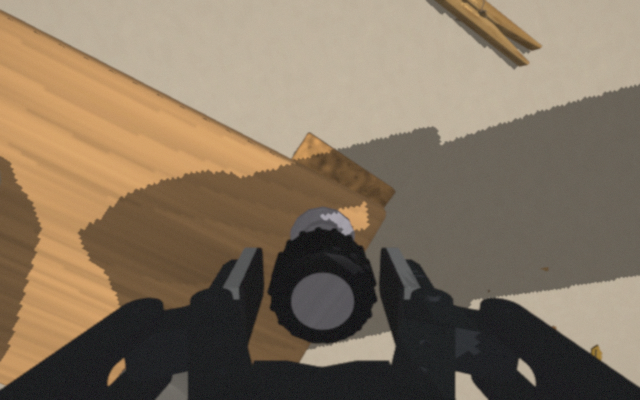

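View pics/s3.png

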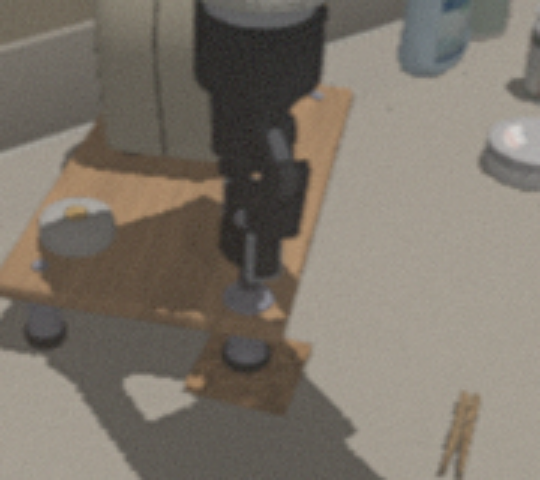

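```bash
python3 -m creep '[[0.0,0.05,0,0,0.1],[0,0,0,0,0.0],[0,0,0,0,-0.05],[0,0,0,0,-0.1],[0,0,0,0,-0.2],[0,0,0,0,-0.3],[0,0,0,0,-0.3],[0,0,0,0,-0.3]]' 20
python3 - <<'E'
from h import *
o=ctrl.get_obs();print(o["eef_pos"],o["contact_force"],o["torque"],o["finger_gap"],o["finger_force"])
E
```

```text
time_s: 8.8
eef_pos: [0.4839, -0.3277, 0.1065]
tool_rot: [[-0.79, -0.612, 0.0], [-0.612, 0.79, -0.0], [-0.0, -0.001, -1.0]]
contact_force: [1.9, -2.8, 2.9]
finger_gap: 0.0372
finger_force: 20.7
[ 0.4839233  -0.32773193  0.10650731] [ 1.91059813 -2.75866467  2.85378979] [-0.58474216 -0.47040524 -0.00477558] 0.03722034207423443 20.741926431655884
```

```bash
python3 -m creep '[[0,0,-0.03,0,-0.3],[0,0,0,0,-0.3],[0,0,0,0,-0.3]]'
python3 -m creep '[[0,0,0,0,-0.3]]'; python3 -m creep '[[0,0,0,0,-0.3]]' | grep force
```

```text
time_s: 9.1
eef_pos: [0.4838, -0.3277, 0.1067]
tool_rot: [[-0.79, -0.612, 0.0], [-0.612, 0.79, -0.0], [0.0, -0.0, -1.0]]
contact_force: [3.3, -3.7, -1.3]
finger_gap: 0.0373
finger_force: 20.9
time_s: 9.2
eef_pos: [0.4838, -0.3277, 0.1067]
tool_rot: [[-0.79, -0.613, 0.0], [-0.613, 0.79, -0.0], [0.0, -0.0, -1.0]]
contact_force: [3.0, -4.9, -0.9]
finger_gap: 0.0374
finger_force: 20.9
contact_force: [3.0, -3.3, -0.4]
finger_force: 20.9
```

```bash
python3 -m creep '[[0,-0.03,0,0,-0.3],[0,0,0,0.5,-0.3],[0,0,0.008,1,-0.3],[0,0,0.008,1,-0.3],[0,0,0.008,1,-0.3],[0,0,0.008,0.5,-0.3],[0,0,0,0,-0.3],[0,0,0,0,-0.3]]';python3 -m creep '[[0,0,0,0,-0.3]]' | grep -v time
python3 - <<'E'
from h import *
o=ctrl.get_obs();print(o["torque"],o["joint_pos"][5])
p=shot("side");C=cloud(p)
cv2.imwrite("pics/s4.png",cv2.resize(p["image"][190:290,290:400,::-1],None,fx=5,fy=5,interpolation=2))
for t in ("foot",):print(ctrl.look_for(p,t)[:2])
E
```

```text
time_s: 10.1
eef_pos: [0.484, -0.3279, 0.1061]
tool_rot: [[-0.971, -0.24, -0.0], [-0.24, 0.971, 0.001], [0.0, 0.001, -1.0]]
contact_force: [1.6, -1.4, -1.2]
finger_gap: 0.0373
finger_force: 20.8
eef_pos: [0.484, -0.3279, 0.106]
tool_rot: [[-0.971, -0.239, -0.0], [-0.239, 0.971, 0.0], [0.0, 0.001, -1.0]]
contact_force: [0.8, -1.7, -0.9]
finger_gap: 0.0376
finger_force: 20.7
[-0.0668649  -0.19708549 -0.02510319] -2.4516842352127717
[{'extent': [334.5, 200.4, 354.2, 253.8], 'score': 0.58}]
```

View pics/s4.png

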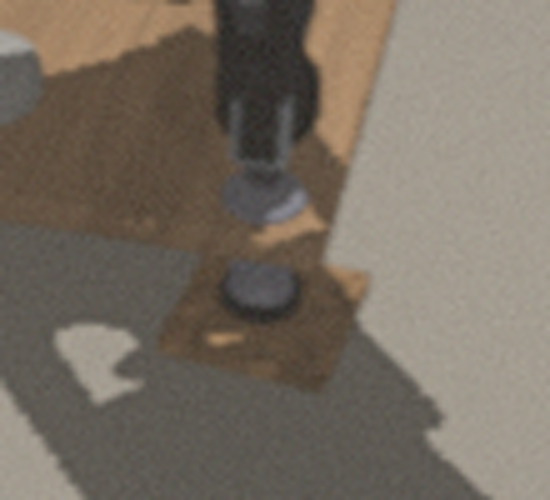

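```bash
cat > gap.py <<'E'
from h import *
Z=[]
for i in range(4):
    p=shot("side");Z.append(cloud(p))
C=np.median(Z,0);im=p["image"].astype(int)
s=C[245:251,339:346,2] # sole top
print("sole top",np.median(s).round(4),s.round(4).tolist()[3])
d=C[...,2]; 
for v,u in ((262,330),(262,350),(252,328),(255,326),(247,356),(263,345)): print((v,u),C[v-1:v+2,u-1:u+2].reshape(-1,3).mean(0).round(4))
print("table",C[265:275,300:315,2].mean())
print("board",C[225:230,300:320,2].mean())
E
python3 gap.py
```

```text
sole top 0.0218 [0.0206, 0.0213, 0.0217, 0.0218, 0.0206, 0.0205, 0.0208]
(262, 330) [ 0.4933 -0.2936  0.0006]
(262, 350) [ 0.4552 -0.3046  0.0059]
(252, 328) [ 0.5066 -0.314   0.0058]
(255, 326) [ 0.5065 -0.3036  0.0061]
(247, 356) [ 0.4602 -0.3519  0.0061]
(263, 345) [ 0.4633 -0.2984  0.0054]
table -0.00133504417709348
board 0.06075990235987998
```

```bash
python3 -m creep '[[0,0,0.0083,1,-0.3],[0,0,0.0083,1,-0.3],[0,0,0.0083,1,-0.3],[0,0,0.0083,1,-0.3],[0,0,0.0083,1,-0.3],[0,0,0.0083,1,-0.3],[0,0,0.0083,1,-0.3],[0,0,0.0083,1,-0.3],[0,0,0,0,-0.3],[0,0,0,0,-0.3]]'
python3 -m creep '[[0,0,0.0083,1,-0.3],[0,0,0.0083,1,-0.3],[0,0,0.0083,1,-0.3],[0,0,0.0083,1,-0.3],[0,0,0.0083,1,-0.3],[0,0,0.0083,1,-0.3],[0,0,0.0083,1,-0.3],[0,0,0.0083,1,-0.3],[0,0,0,0,-0.3],[0,0,0,0,-0.3]]'; python3 gap.py
```

```text
time_s: 11.5
eef_pos: [0.4842, -0.3278, 0.1048]
tool_rot: [[-0.829, 0.56, 0.0], [0.56, 0.829, 0.001], [0.0, 0.0, -1.0]]
contact_force: [3.6, 1.9, -3.3]
finger_gap: 0.0376
finger_force: 20.6
time_s: 12.5
eef_pos: [0.4843, -0.328, 0.1036]
tool_rot: [[-0.14, 0.99, 0.001], [0.99, 0.14, 0.0], [-0.0, 0.001, -1.0]]
contact_force: [4.7, 0.2, -4.8]
finger_gap: 0.0373
finger_force: 20.7
sole top 0.0206 [0.0194, 0.0199, 0.0195, 0.0213, 0.0194, 0.0199, 0.0187]
(262, 330) [ 0.4932 -0.2934  0.0008]
(262, 350) [ 0.4553 -0.3049  0.0057]
(252, 328) [ 0.5066 -0.3139  0.0059]
(255, 326) [ 0.5065 -0.3036  0.0061]
(247, 356) [ 0.4602 -0.352   0.006 ]
(263, 345) [ 0.4632 -0.298   0.0057]
table -0.0013204363601860213
board 0.06071876034504135
```

```bash
python3 -m creep '[[0,0.025,0.035,0,-0.3],[0,0,0,0,-0.3],[0,0,0,0,-0.3]]' | grep -v rot
python3 -m creep '[[0,0,0.0095,1,-0.3],[0,0,0.0095,1,-0.3],[0,0,0.0095,1,-0.3],[0,0,0.0095,1,-0.3],[0,0,0.0095,1,-0.3],[0,0,0.0095,1,-0.3],[0,0,0,0,-0.3],[0,0,0,0,-0.3]]'; python3 gap.py | head -1
```

```text
time_s: 13.0
eef_pos: [0.4847, -0.3281, 0.1034]
contact_force: [2.3, 1.6, 3.6]
finger_gap: 0.0373
finger_force: 21.3
time_s: 13.8
eef_pos: [0.4848, -0.3283, 0.1025]
tool_rot: [[0.472, 0.881, 0.001], [0.881, -0.472, -0.001], [-0.0, 0.001, -1.0]]
contact_force: [2.3, 1.8, 5.1]
finger_gap: 0.0372
finger_force: 21.5
sole top 0.0205 [0.0191, 0.0207, 0.0204, 0.02, 0.0198, 0.0188, 0.0186]
```

```bash
python3 -m creep '[[0,0,-0.025,0,-0.3],[0,0,0,0,-0.3],[0,0,0,0,-0.3]]' | grep -v rot
python3 - <<'E'
from h import *
p=shot("side");a=cv2.imread("pics/s4.png")
b=cv2.resize(p["image"][190:290,290:400,::-1],None,fx=5,fy=5,interpolation=2)
cv2.imwrite("pics/s5.png",np.hstack([a[150:,100:450],b[150:,100:450]]))
C=cloud(p)
print((C[240:258,343,2]*1000).round(1));print((C[240:258,338,2]*1000).round(1))
E
```

```text
time_s: 14.3
eef_pos: [0.4847, -0.3281, 0.1025]
contact_force: [2.4, -0.3, 2.1]
finger_gap: 0.0374
finger_force: 21.4
[55.5 52.8 49.7 36.6 33.6 29.8 28.5 25.  20.1 16.8 15.6 15.9 15.1 13.6
  9.5  7.7  7.6  5.5]
[53.7 49.5 36.6 34.8 32.1 28.6 27.3 22.5 17.4 15.3 16.2 12.9 14.3 11.5
 10.9  8.   5.3  6.1]
```

View pics/s5.png

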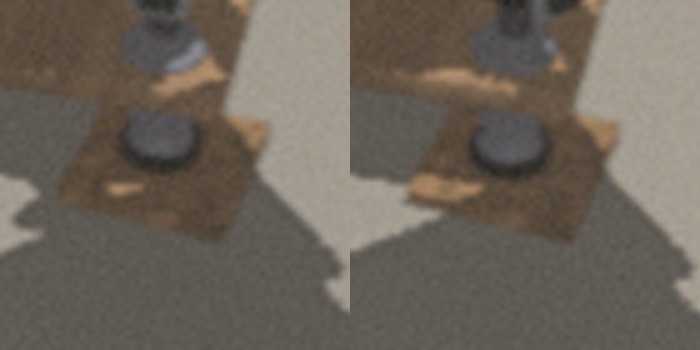

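```bash
python3 -m creep '[[0,0.02,0.0083,1,-0.3],[0,0,0.0083,1,-0.3],[0,0,0.0083,1,-0.3],[0,0,0,0,-0.3],[0,0,0,0,-0.3]]' | grep -v rot
python3 -m creep '[[0,0,0.0083,1,-0.3],[0,0,0.0083,1,-0.3],[0,0,0,0,-0.3],[0,0,0,0,-0.3]]' | grep -v rot
python3 -m creep '[[0,0,0,0,-0.3]]' | grep contact
```

```text
time_s: 14.85
eef_pos: [0.485, -0.3283, 0.1024]
contact_force: [-0.4, 0.7, 8.2]
finger_gap: 0.0378
finger_force: 21.8
time_s: 15.25
eef_pos: [0.4851, -0.3284, 0.1024]
contact_force: [-0.3, 0.7, 10.9]
finger_gap: 0.037
finger_force: 22.1
contact_force: [-0.7, 1.6, 10.7]
```

```bash
python3 -m creep '[[0,0,-0.045,0,-0.3],[0,0,0,0,-0.3],[0,0,0,0,-0.3]]' | grep -v rot
cat > tilt.py <<'E'
from h import *
# board plane from side depth (tan pixels), median of 5
C=np.median([cloud(shot("side")) for i in range(6)],0)
m=(abs(C[...,2]-.062)<.008)&(C[...,0]>.42)&(C[...,0]<.75)&(C[...,1]<-.29)&(C[...,1]>-.7)
for k in range(4):
    Q=C[m];A=np.c_[Q[:,:2]-[.52,-.42],np.ones(len(Q))];s=np.linalg.lstsq(A,Q[:,2],rcond=None)[0]
    r=C[...,2]-((C[...,0]-.52)*s[0]+(C[...,1]+.42)*s[1]+s[2]);m=m&(abs(r)<.003)
print("board plane",s.round(4),m.sum(), "z at knob",(s@[-.036,.092,1]).round(4))
print("table",np.median(C[265:275,300:315,2]).round(4))
cols=C[240:260,336:348,2]
t=cols[(cols<.02)&(cols>.0095)];print("sole-ish",np.percentile(t,[50,75,90]).round(4))
print((C[244:258,343,2]*1000).round(1))
E
python3 tilt.py
```

```text
time_s: 15.65
eef_pos: [0.485, -0.3283, 0.1024]
contact_force: [-0.0, -1.1, 4.7]
finger_gap: 0.0376
finger_force: 21.5
board plane [0.001  0.0018 0.0611] 3774 z at knob 0.0612
table -0.0012
sole-ish [0.0145 0.0168 0.0186]
[33.5 30.8 28.7 20.7 19.4 18.4 16.4 15.1 13.5 13.1 10.1  7.5  5.6  6.8]
```

```bash
python3 -m creep '[[0,0,-0.025,0,-0.3],[0,0,0,0,-0.3],[0,0,0,0,-0.3]]' | grep -v rot
python3 -m creep '[[0,0,-0.015,0,-0.3],[0,0,0,0,-0.3],[0,0,0,0,-0.3]]' | grep -v rot;python3 -m creep '[[0,0,-0.015,0,-0.3],[0,0,0,0,-0.3],[0,0,0,0,-0.3]]' | grep -v rot
python3 tilt.py
```

```text
time_s: 16.25
eef_pos: [0.4849, -0.3282, 0.1025]
contact_force: [1.5, -1.7, -0.9]
finger_gap: 0.0371
finger_force: 21.1
time_s: 16.55
eef_pos: [0.4848, -0.3281, 0.1026]
contact_force: [2.3, -3.4, -8.2]
finger_gap: 0.0374
finger_force: 20.9
time_s: 16.85
eef_pos: [0.4847, -0.3279, 0.1027]
contact_force: [2.2, -2.4, -14.1]
finger_gap: 0.0377
finger_force: 21.7
board plane [0.0009 0.002  0.0611] 3773 z at knob 0.0612
table -0.0012
sole-ish [0.0147 0.017  0.0184]
[33.5 30.  28.6 20.4 19.8 17.5 16.6 15.3 13.8 12.9 10.6  8.5  6.1  6. ]
```

```bash
python3 -m creep '[[0,0,0.028,0,-0.3],[0,0,0,0,-0.3],[0,0,0,0,-0.3]]' | grep -v rot; python3 tilt.py|head -1
python3 -m creep '[[0,0,-0.004,-1,-0.3],[0,0,-0.004,-1,-0.3],[0,0,0,0,-0.3],[0,0,0,0,-0.3]]' | grep -v rot; python3 tilt.py |head -1
python3 -m creep '[[0,0,-0.004,-1,-0.3],[0,0,-0.004,-1,-0.3],[0,0,0,0,-0.3],[0,0,0,0,-0.3]]' | grep -v rot; python3 tilt.py |head -1
python3 -m creep '[[0,0,-0.0083,-1,-0.3],[0,0,-0.0083,-1,-0.3],[0,0,0,0,-0.3],[0,0,0,0,-0.3]]' | grep -v rot; python3 tilt.py |head -1
python3 -m creep '[[0,0,-0.0083,-1,-0.3],[0,0,-0.0083,-1,-0.3],[0,0,0,0,-0.3],[0,0,0,0,-0.3]]' | grep -v rot; python3 tilt.py |head -1
```

```text
time_s: 17.45
eef_pos: [0.4849, -0.328, 0.1027]
contact_force: [-0.2, -1.3, -16.0]
finger_gap: 0.0374
finger_force: 22.2
board plane [0.001  0.002  0.0611] 3786 z at knob 0.0612
time_s: 18.15
eef_pos: [0.4849, -0.3281, 0.1029]
contact_force: [0.6, -0.1, -17.1]
finger_gap: 0.0373
finger_force: 22.1
board plane [0.0012 0.0016 0.0609] 3529 z at knob 0.061
time_s: 18.85
eef_pos: [0.4849, -0.3281, 0.1031]
contact_force: [-1.3, 0.8, -17.8]
finger_gap: 0.0377
finger_force: 22.2
board plane [0.0014 0.0011 0.0609] 3285 z at knob 0.0609
time_s: 19.55
eef_pos: [0.4849, -0.3282, 0.1035]
contact_force: [-1.4, 0.4, -17.1]
finger_gap: 0.0372
finger_force: 22.2
board plane [0.0013 0.0012 0.0609] 3141 z at knob 0.0609
time_s: 20.25
eef_pos: [0.485, -0.3282, 0.1038]
contact_force: [-0.8, 1.7, -16.5]
finger_gap: 0.0373
finger_force: 22.2
board plane [0.0012 0.0016 0.0609] 3105 z at knob 0.061
```

```bash
python3 -m creep '[[0,0,0.04,0,-0.3],[0,0,0,0,-0.3],[0,0,0,0,-0.3],[0,0,0,0,-0.3]]' | grep -v rot; python3 -m creep '[[0,0,0.02,0,-0.3],[0,0,0,0,-0.3],[0,0,0,0,-0.3],[0,0,0,0,-0.3]]' | grep -v rot;
```

```text
time_s: 20.95
eef_pos: [0.485, -0.3282, 0.1033]
contact_force: [-2.5, 0.8, -13.1]
finger_gap: 0.0372
finger_force: 22.6
time_s: 21.35
eef_pos: [0.4851, -0.3283, 0.1031]
contact_force: [-4.0, 1.7, -4.1]
finger_gap: 0.0376
finger_force: 23.3
```

```bash
s(){ grep -E "eef|contact"; }
python3 -m creep '[[0,0,0.02,0,-0.3],[0,0,0,0,-0.3],[0,0,0,0,-0.3]]' | s
python3 -m creep '[[0,0,0.0083,1,-0.3],[0,0,0.0083,1,-0.3],[0,0,0,0,-0.3],[0,0,0,0,-0.3]]' | s
python3 -m creep '[[0,0,0.0083,1,-0.3],[0,0,0,0,-0.3],[0,0,0,0,-0.3]]' | s
python3 -m creep '[[0,0,0.0083,1,-0.3],[0,0,0,0,-0.3],[0,0,0,0,-0.3]]' | s
python3 -m creep '[[0,0,0.0083,1,-0.3],[0,0,0,0,-0.3],[0,0,0,0,-0.3]]' | s
python3 -m creep '[[0,0,0.0083,1,-0.3],[0,0,0,0,-0.3],[0,0,0,0,-0.3]]' | s
python3 tilt.py
```

```text
eef_pos: [0.4852, -0.3284, 0.103]
contact_force: [-5.2, 2.2, -0.2]
eef_pos: [0.4852, -0.3283, 0.1027]
contact_force: [-3.5, 3.1, -0.4]
eef_pos: [0.4852, -0.3283, 0.1026]
contact_force: [-4.7, 3.4, 0.7]
eef_pos: [0.4853, -0.3283, 0.1026]
contact_force: [-4.3, 4.2, 0.9]
eef_pos: [0.4854, -0.3283, 0.1025]
contact_force: [-5.2, 3.7, 3.6]
eef_pos: [0.4855, -0.3283, 0.1026]
contact_force: [-4.5, 3.9, 3.1]
board plane [0.0015 0.001  0.0608] 3522 z at knob 0.0608
table -0.0012
sole-ish [0.0145 0.017  0.0179]
[33.  30.8 28.1 25.5 20.1 18.1 16.4 15.1 13.4 12.7 10.9  8.2  6.   5.3]
```

```bash
s(){ grep -E "eef|contact|gap"; }
python3 -m creep '[[0,0,0,1,-0.3],[0,0,-0.02,0,-0.3],[0,0,0,0,-0.3],[0,0,0,0,-0.3]]' | s
python3 tilt.py | head -1
python3 -m creep '[[0,0,0,0,-0.1],[0,0,0,0,0.05],[0,0,0,0,0.2],[0,0,0,0,0.4],[0,0,0,0,0.5],[0,0,0,0,0.5],[0,0,0,0,0.5]]' | s
python3 tilt.py
```

```text
eef_pos: [0.4854, -0.3283, 0.1026]
contact_force: [-4.0, 3.9, 2.2]
finger_gap: 0.0366
board plane [0.0013 0.0016 0.0609] 3646 z at knob 0.061
eef_pos: [0.485, -0.3282, 0.1017]
contact_force: [-0.7, -0.0, 0.3]
finger_gap: 0.0641
board plane [0.0015 0.0016 0.0609] 3512 z at knob 0.061
table -0.0012
sole-ish [0.0146 0.017  0.0187]
[32.4 30.7 27.7 20.8 19.4 18.1 17.2 14.5 13.7 12.8 11.1  8.1  6.7  5.6]
```

```bash
cat > t2.py <<'E'
from h import *
import os
C=np.median([cloud(shot("side")) for i in range(10)],0)
if not os.path.exists("m.npy"):
    m=(abs(C[...,2]-.061)<.0025)&(C[...,0]>.42)&(C[...,0]<.75)&(C[...,1]<-.29)&(C[...,1]>-.7)&(np.hypot(C[...,0]-.485,C[...,1]+.328)>.06)
    m=cv2.erode(m.astype(np.uint8),np.ones((3,3)))>0
    np.save("m.npy",m)
m=np.load("m.npy");Q=C[m];ok=abs(Q[:,2]-.061)<.004
A=np.c_[Q[:,:2]-[.52,-.42],np.ones(len(Q))][ok];s=np.linalg.lstsq(A,Q[ok,2],rcond=None)[0]
print("plane",s.round(5),ok.sum(),len(Q))
E
python3 t2.py;python3 t2.py
python3 -m creep '[[0,0,-0.03,0,0.1],[0,0,0,0,0],[0,0,0,0,-0.05],[0,0,0,0,-0.2],[0,0,0,0,-0.3],[0,0,0,0,-0.3],[0,0,0,0,-0.3]]' | grep -v rot; python3 t2.py
```

```text
plane [-0.00049  0.00162  0.06107] 2230 2230
plane [-0.00041  0.00177  0.06106] 2230 2230
time_s: 26.95
eef_pos: [0.485, -0.3282, 0.1024]
contact_force: [-0.8, 0.1, 2.5]
finger_gap: 0.0375
finger_force: 20.2
plane [-0.00028  0.0017   0.06106] 2230 2230
```

Repeatable to ~0.0001. Now the reference: back off 48°, measure, and return.

```bash
s(){ grep -E "eef|contact"; }
python3 -m creep '[[0,0,-0.01,-1,-0.3],[0,0,-0.0083,-1,-0.3],[0,0,-0.0083,-1,-0.3],[0,0,-0.0083,-1,-0.3],[0,0,-0.0083,-1,-0.3],[0,0,-0.0083,-1,-0.3],[0,0,-0.0083,-1,-0.3],[0,0,-0.0083,-1,-0.3],[0,0,0,0,-0.3],[0,0,0,0,-0.3],[0,0,0,0,-0.3]]' | s; python3 t2.py
python3 -m creep '[[0,0,0.0083,1,-0.3],[0,0,0.0083,1,-0.3],[0,0,0.0083,1,-0.3],[0,0,0.0083,1,-0.3],[0,0,0,0,-0.3],[0,0,0,0,-0.3],[0,0,0,0,-0.3]]' |s; python3 t2.py
```

```text
eef_pos: [0.4848, -0.328, 0.1031]
contact_force: [0.6, -0.8, -5.7]
plane [-0.00014  0.00021  0.06072] 1799 2230
eef_pos: [0.4848, -0.3281, 0.1027]
contact_force: [1.1, -0.4, -13.1]
plane [-0.00038  0.0001   0.06076] 2005 2230
```

```bash
s(){ grep -E "eef|contact"; }
python3 -m creep '[[0,0,0.03,0,-0.3],[0,0,0,0,-0.3],[0,0,0.0083,1,-0.3],[0,0,0.005,1,-0.3],[0,0,0,1,-0.3],[0,0,0,1,-0.3],[0,0,0,0,-0.3],[0,0,0,0,-0.3],[0,0,0,0,-0.3]]' | s; python3 t2.py
```

```text
eef_pos: [0.4851, -0.3282, 0.1025]
contact_force: [-1.8, 1.0, -6.1]
plane [-0.00033  0.0017   0.06106] 2230 2230
```

Same state as before (0.0016 rad above the hanging reference). Release, verify, retreat.

```bash
s(){ grep -E "eef|contact|gap|time"; }
python3 -m creep '[[0,0,0.015,0,-0.2],[0,0,0,0,-0.1],[0,0,0,0,0.05],[0,0,0,0,0.2],[0,0,0,0,0.5],[0,0,0,0,0.8],[0,0,0,0,1],[0,0,0,0,1]]' | s; python3 t2.py
python3 -m creep '[[0,0,-0.5,0,1],[0,0,-1,0,1],[0,0,-1,0,1],[0,0,-1,0,1],[0,0,-1,0,1],[0,0,-1,0,1],[0,0,-1,0,1],[0,0,-1,0,1],[0,0,-1,0,1],[0,0,0,0,1],[0,0,0,0,1]]' | s; python3 t2.py; python3 t2.py
python3 - <<'E'
from h import *
p=shot("side");cv2.imwrite("pics/s9.png",cv2.resize(p["image"][130:290,240:420,::-1],None,fx=3,fy=3))
E
```

```text
time_s: 32.45
eef_pos: [0.485, -0.3282, 0.1018]
contact_force: [0.0, 0.5, -0.9]
finger_gap: 0.0856
plane [-0.0005   0.00175  0.06105] 2216 2230
time_s: 34.05
eef_pos: [0.485, -0.3282, 0.2722]
contact_force: [0.5, -0.5, -0.8]
finger_gap: 0.0854
plane [-0.00056  0.0017   0.06108] 2230 2230
plane [-0.00056  0.00181  0.06107] 2230 2230
```

View pics/s9.png

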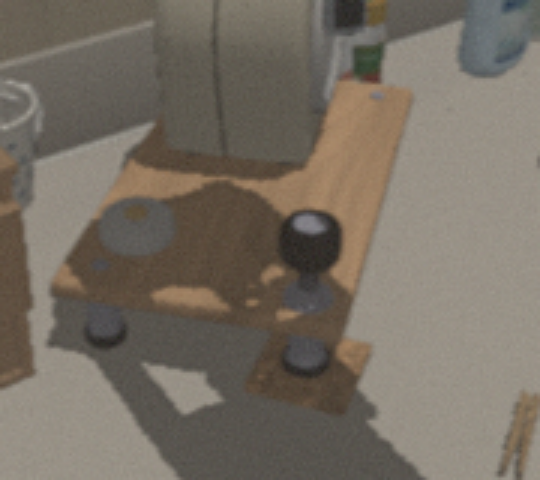

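The sole (at 305,355) sits on the cork with no visible gap. The scale and tape measure are where they were, and the hand is clear of everything.

```bash
python3 -c "
from rig import ctrl
print(ctrl.sign_off())"
```

```text
the job is handed in; nothing more can be done
None
```

I screwed the foot down until it bears on the cork pad, released the knob and handed the job in at about 35 s. The stand's tilt changed by about 0.0016 rad from when the foot hung clear (the limit is 0.005), but no verdict was returned at hand-in.

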